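# Send the strip-down carton into the inspection bay

### The job

The piston is the last part of this engine strip-down: stand it upright, as it stands now, in the empty compartment of the parts carton on the roller track and let go of it. Then push the carton along the rollers, without slamming it, into the steel bay at the end of the track until it is fully home against the rubber stop, with the piston still standing in it. Leave the other things on the bench where they are.

Things in the scene. Friction and masses are not known exactly. Their poses are not given: they have to be found in the camera images.
- track: Level grey roller track fixed on the bench, 790 mm long, 250 wide. Origin on the bench under mid-width; y runs along it to the bay, x across, z up. 24 freely turning steel rollers (axes along x, slight bearing drag, 24 mm diameter, 30 mm pitch) lie with tops 75 mm above the bench from y = -385 to +305 mm. Its rear end (y = -415) is open: nothing there stands higher than the guide bars.
- guides (a point): Point midway between the two straight aluminium guide bars beside the rollers, at roller-top height (0, -178, 75 mm in the track's frame, axes as the track's). The bars run along y from 228 mm behind to 228 mm ahead of this point; inner faces 196 mm apart (x = -98, +98), tops 26 mm above the rollers.
- bay_mouth (a point): Centre of the bay's throat at roller-top height (0, 110, 75 mm in the track's frame, axes as the track's). From here to the stop the bay has two straight steel cheeks, inner faces 162 mm apart (x = -81, +81), tops 53 mm above the rollers. Behind this point a flared lead-in 62 mm long narrows from 196 to 162 mm. The rollers run on inside the bay, which is open above.
- stop (a point): Centre of the face of the black rubber stop that closes the far end of the bay, at roller-top height (0, 330, 75 mm in the track's frame, axes as the track's). The rubber, backed by a steel plate, reaches from 8 to 44 mm above the rollers.
- carton: Open brown corrugated carton on the rollers, 152 mm wide (x), 216 long (y), 65 high, walls and floor 4 thick, 0.25 kg. Origin at the centre of its underside; y points towards the bay: rear wall, to be pushed, at y = -108 mm, front wall at +108. A partition at y = +5 mm, top 54 mm above the underside, splits it. Starts between the guide bars up to 0.1 rad askew; it rolls easily and coasts a little.
- empty_cell (a point): Centre of the inner floor of the carton's empty rear compartment, which is 144 mm wide (x) and 107 mm long (y), walls 61 mm above this floor. The point is x = 0, y = -50, z = 4 mm in the carton's frame; axes as the carton's. The front compartment (bay side) holds the cylinder head.
- head: Finned aluminium cylinder head lying in the front compartment of the carton, 84 by 84 mm by 46 mm high, 0.25 to 0.5 kg. Origin at the centre of its underside. To stay in its compartment.
- piston: Plain aluminium engine piston, a cylinder 60 mm in diameter and 48 mm tall, 0.2 kg, three dark ring grooves near the top, wrist pin in two sides. It stands on its skirt on the bench, crown up, on the robot's side of the track towards one end. Origin at the centre of its underside, z up through the crown; it may be gripped across any diameter.
- oil_filter: Bystander: white spin-on oil filter, a can 75 mm in diameter and 76 mm tall, standing on the bench on the robot's side of the track towards its other end. Origin at the centre of its underside. Leave it alone.
- flywheel: Bystander: aluminium engine flywheel with cooling vanes, 120 mm in diameter, 39 mm high, 1.2 kg, lying flat on the bench to the robot's left. Origin at the centre of its underside. Leave it alone.
- wrench: Bystander: steel wrench 190 mm long lying on the bench to the robot's right, along its own x axis. Origin under its middle. Leave it alone.

How it is judged:
By the outcome, as a careful person would: the job done as asked, in the order asked, and still so for the second after the job is handed in, with the robot touching nothing.
It also fails if it takes over 64 s, if anything falls off the work surface, if the arm or the gripper's body presses on something with over 40 N, if the wrist force passes 120 N, or if a joint passes its speed limit or range.

### The arm

A 6-joint arm with a two-finger parallel gripper is mounted at the origin on the work surface. World frame = base frame: x ahead of the robot, y to its left, z up, the work surface at z = 0. Lengths are in m, angles in rad, forces in N, time in s.
With the tool pointing down it reaches from about 0.3 to 0.775 m from the base axis. Payload 14.6 kg.
Tool frame: the origin (TCP) lies at the very end of the fingers, on their centre line; the grasp point (between the pads) lies 19 mm behind it; z points along the fingers, y is the line along which they close (so a half turn about z gives the same grasp; the last joint's range is limited). The gripper opens to 94 mm and grips with 3 to 60 N. Pads are 16 mm wide; open, the fingers measure 119 mm over their backs; the gripper's body (75 mm by 177 mm) begins 78 mm behind the grasp point.
Start: joints at [1.226, 0.3, 1.521, -0, 1.321, -0.067], TCP at [0.151, 0.529, 0.205] pointing down, gripper open.
Joint ranges: [-3.03, 3.03], [-0.79, 2.21], [0.23, 2.52], [-1.04, 4.18], [0, 3.07], [-2.55, 2.55]. Speed limits (rad/s): [2.22, 2.22, 2.57, 3.14, 3.14, 3.14].

### API

Orientations are given as [roll, pitch, yaw] about the fixed x, y, z axes, in that order (R = Rz(yaw) Ry(pitch) Rx(roll)).
In Python, from station import ctrl gives the robot as it stands.
- The arm moves only by the tool move_arm, never from a script. Its argument "increments" is a list of rows, each a list of 7 numbers: the opening, from 0 (shut) to 1 (fully open), then the shift along the tool's x, y, z in units of 50 mm (1.0 is 50 mm), then the turn, a rotation vector about the tool's x, y, z in rad. In form: [[claw, tx, ty, tz, rx, ry, rz], ...]. A call has 1 to 20 rows; each row shifts and turns the commanded pose from where the row before left it, along the tool's axes as they then stand; what a row does not reach is not made up. A row lasts 1/10 s, in which the tool goes at most 50 mm and 8.59 degrees, less where a joint would pass 70% of its speed; a pose out of reach is approached as far as the arm can. A call is refused whole if a number of a shift passes 1 or a number of a turn 0.15, either way. A call with a gripper value outside its range is refused whole. The fingers move at their own pace and stop on an object; "force" is the grip in N (left out, the last holds). Time passes only in rows, so rows that do not move let the fingers close. It gives the time, the measured TCP pose, the force, the opening and the grip force at its end, in the units of the state.
- ctrl.get_obs(): the state, without advancing time (a new reading comes with each control period).
- ctrl.camera(name): name is "scene" or "top" or "wrist"; returns a dict with "color" (480x640x3 uint8, blue, green, red), "K" (3x3 intrinsics, pixels), "pose" (4x4, takes a point from camera to world coordinates); the wrist camera has in their place "tool_from_camera" (4x4, takes a point from camera to tool coordinates, whose origin is the TCP and whose axes are the flange's). Camera axes: x right, y down, z forward; pixel columns grow to the right and rows downward; lengths in m; the calibration is good to about 2 mm. The wrist camera is an equidistant fisheye: a pixel r from the principal point sees the ray r / f radians off the axis. A picture is of the moment at which its call begins: read the wrist's pose just before it. There is no depth.
- ctrl.hand_in(): hands the job in; it is judged then, once.
Trained networks look in a picture, given as the dict that the camera call returned (one of the last four; its "shot" number tells which), for a name from the list of things; names that differ only in an ending like _2 or _b are one class to them, and where a whole thing is asked for, a point or a joint stands for the part that bears it (a point fixed in the world has none). Each returns a list of dicts, best first, with "conf" (0 to 1); they miss things now and then, are a little off and sometimes report something else, mostly with a low value. They report only what shows in the picture. A call takes as long as a camera call.
- ctrl.cut_out(name, picture): "mask" (480x640 bool, what is visible of it) and "centre" ([row, column] in pixels, amid what is visible of it).
The state is a dict: "time_s": time; "qpos": joint angles; "joint_vel": joint speeds; "tau": joint torques, N m; "ee_pos": TCP position; "eef_rot": TCP orientation; "force": force on the tool from outside, world axes, zero at the start; "moment": the same for the moment, N m; "grip_width": finger opening in m; "grip_force": force on a finger pad.
Only numpy, scipy, OpenCV 4.12 (cv2) and the standard library are available. Lean on these libraries where they do the work, as an engineer would, in place of code of your own. Each camera call takes 0.05 s, during which the arm holds its last target. There are 200 camera calls.

## Working session

There is one attempt and no reset: what is moved stays moved. The work goes in short steps, Python scripts to look and compute and a tool call to move; the robot and the scene stay as the last step left them, time stands still between calls to the robot, and variables do not carry over. Pictures are saved under pics/ and viewed, at most 10 in all, crops included, and the job is handed in when it is done.

Besides the shell and the picture viewer there is one more tool, called as name(argument=value, ...) on one line, values as JSON. move_arm: Moves the arm, as the interface text tells. Its arguments: {"type":"object","properties":{"increments":{"type":"array","items":{"type":"array","items":{"type":"number"}}},"force":{"type":"number"}},"required":["increments"]}

```bash
mkdir -p pics
python3 - <<'E'
from station import ctrl
import cv2,numpy as np
o=ctrl.get_obs();print({k:np.round(v,3).tolist() for k,v in o.items()})
for n in ["scene","top"]:
    c=ctrl.camera(n);cv2.imwrite(f"pics/{n}0.png",c["color"]);print(n,np.round(c["K"],1).tolist(),np.round(c["pose"],3).tolist())
    for t in ["piston","carton","track","head","oil_filter","flywheel","wrench"]:
        r=ctrl.cut_out(t,c)
        for d in r[:1]:
            m=d["mask"];q=cv2.findNonZero(m.astype(np.uint8));print(t,round(d["conf"],2),np.round(d["centre"],1),m.sum(),[np.round(x,1) for x in cv2.minAreaRect(q)])
E
```

```text
{'time_s': 0.0, 'qpos': [1.226, 0.3, 1.522, -0.0, 1.321, -0.067], 'joint_vel': [-0.001, -0.0, 0.002, -0.0, -0.002, 0.0], 'tau': [-0.0, -53.179, -35.277, 0.071, 0.024, -0.0], 'ee_pos': [0.151, 0.529, 0.205], 'eef_rot': [-3.14, -0.0, 2.864], 'force': [-0.175, -0.562, -0.391], 'moment': [0.018, 0.032, 0.019], 'grip_force': 0.0, 'grip_width': 0.094}
scene [[497.5, 0.0, 315.4], [0.0, 497.5, 234.4], [0.0, 0.0, 1.0]] [[0.766, 0.377, -0.521, 1.144], [0.643, -0.44, 0.627, -0.848], [0.007, -0.815, -0.579, 0.839], [0.0, 0.0, 0.0, 1.0]]
piston 0.24 [240.4 353.8] 743 [array([351.7, 241.3]), array([40.4, 21.7]), np.float64(22.2)]
carton 0.75 [264.  333.4] 4972 [array([335.8, 256.3]), array([ 72.1, 101.1]), np.float64(45.0)]
track 0.68 [288.5 354.6] 17998 [array([341.4, 263.4]), array([125.7, 268.9]), np.float64(40.1)]
head 0.85 [242.3 354. ] 731 [array([351.7, 241. ]), array([41. , 21.8]), np.float64(23.2)]
flywheel 0.68 [169.3 373.8] 499 [array([377.9, 167.4]), array([21.7, 32.2]), np.float64(51.3)]
wrench 0.94 [360.8 147.2] 684 [array([146. , 363.4]), array([13.6, 92.5]), np.float64(82.2)]
top [[443.0, 0.0, 323.0], [0.0, 443.0, 238.8], [0.0, 0.0, 1.0]] [[-0.008, -0.996, 0.094, 0.368], [-1.0, 0.008, 0.007, -0.023], [-0.007, -0.094, -0.996, 1.314], [0.0, 0.0, 0.0, 1.0]]
piston 0.6 [279.7 420.7] 405 [array([421. , 276.5]), array([21.9, 21.9]), np.float64(45.0)]
carton 0.93 [197.  357.9] 3724 [array([350.7, 200. ]), array([59.8, 81. ]), np.float64(84.6)]
track 0.88 [209.4 284.9] 18028 [array([313. , 208.2]), array([ 92.4, 280.4]), np.float64(84.5)]
head 0.89 [208.4 333. ] 928 [array([329.8, 203.4]), array([31.2, 30. ]), np.float64(85.2)]
oil_filter 0.7 [284.1 214.9] 630 [array([216.5, 286. ]), array([26., 29.]), np.float64(90.0)]
flywheel 0.78 [294.6 149.1] 1406 [array([152., 294.]), array([40., 42.]), np.float64(90.0)]
wrench 0.59 [258.5 495.6] 440 [array([500.1, 259.4]), array([63.8, 12.8]), np.float64(37.1)]
```

View pics/top0.png

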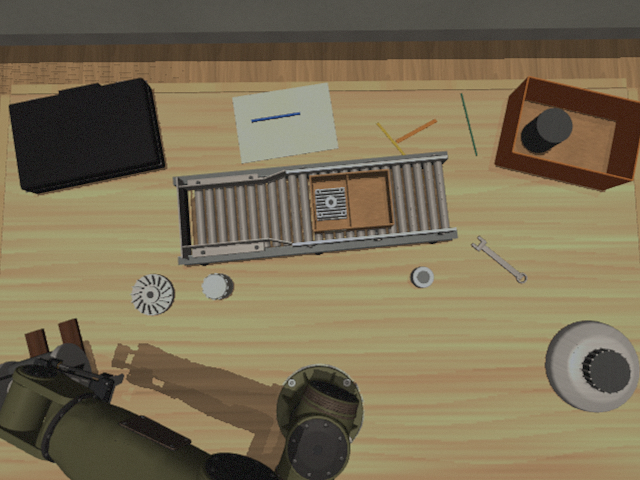

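View pics/scene0.png

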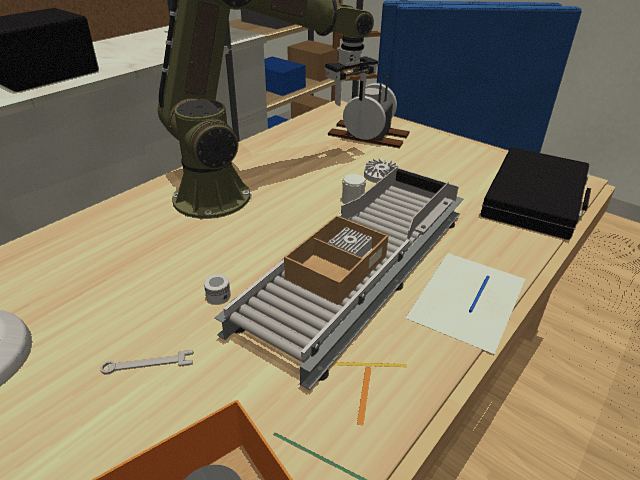

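The top view shows the bay at left (stop ≈(184,220)), the carton at (350,200) with its empty cell on the right (370,200), and the piston at (422,277). In the scene view the piston crown is at ≈(217,283).

```bash
cat > h.py <<'E'
import numpy as np
def ray(c,uv):
    d=np.linalg.inv(c["K"])@[uv[0],uv[1],1.0];P=np.array(c["pose"]);return P[:3,3],P[:3,:3]@d
def onz(c,uv,z):
    o,d=ray(c,uv);return o+d*(z-o[2])/d[2]
def tri(c1,u1,c2,u2):
    (a,d),(b,e)=ray(c1,u1),ray(c2,u2);s=np.linalg.lstsq(np.c_[d,-e],b-a,rcond=None)[0]
    p,q=a+d*s[0],b+e*s[1];return (p+q)/2,np.linalg.norm(p-q)
E
python3 - <<'E'
from station import ctrl
from h import *
import cv2
t=ctrl.camera("top");s=ctrl.camera("scene")
print("crown",tri(t,(423,276.5),s,(217,283)))
R=[(312,174),(388,171),(393,226),(313,233)]
print("rim",[onz(t,p,.14).round(3) for p in R])
print("carton tri", tri(t,(388,171),s,(355,300)), tri(t,(393,226),s,(286,264)))
for n,p in dict(guideTopL=(290,170),guideTopR=(445,155),botL=(295,245),botR=(455,233)).items(): print(n,onz(t,p,.101).round(3))
for p in [(190,183),(187,258)]: print("stop",onz(t,p,.119).round(3))
for n in ["oil_filter","flywheel"]:
  for d in ctrl.cut_out(n,t)[:1]: print(n,onz(t,d["centre"][::-1],.07).round(3))
cv2.imwrite("pics/top1.png",cv2.resize(t["color"][140:310,160:480],(800,425),interpolation=cv2.INTER_CUBIC))
E
```

```text
crown (array([ 0.37797003, -0.29868624,  0.04371587]), np.float64(0.00037833729134222906))
rim [array([0.655, 0.013, 0.14 ]), array([ 0.661, -0.192,  0.14 ]), array([ 0.512, -0.202,  0.14 ]), array([0.495, 0.011, 0.14 ])]
carton tri (array([ 0.68629227, -0.18806456,  0.09442447]), np.float64(0.03398165265116587)) (array([ 0.51660306, -0.20365925,  0.1169094 ]), np.float64(0.0053438581316939664))
guideTopL [0.677 0.076 0.101]
guideTopR [ 0.715 -0.358  0.101]
botL [0.466 0.062 0.101]
botR [ 0.496 -0.378  0.101]
stop [0.638 0.349 0.119]
stop [0.432 0.353 0.119]
oil_filter [0.361 0.29  0.07 ]
flywheel [0.333 0.466 0.07 ]
```

View pics/top1.png

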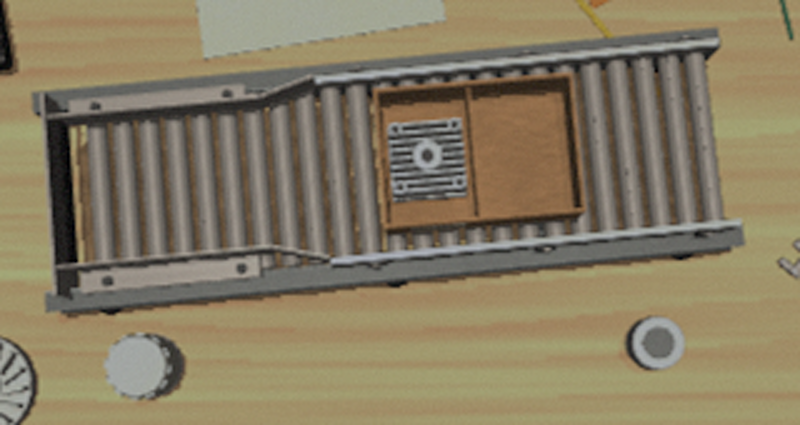

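Run:
```python
from station import ctrl
from h import *
t=ctrl.camera("top")
z=lambda x,y:(160+(x+.5)/2.5-.5,140+(y+.5)/2.5-.5)
f=lambda p,h:onz(t,z(*p),h)[:2]
a,b,c,d=[f(p,.101) for p in [(318,82),(718,46),(335,258),(740,223)]]
yaw=lambda p,q:np.arctan2(-(p-q)[0],(p-q)[1]).round(4)
print("track yaw",yaw(a,b),yaw(c,d),"guide ends",a,b,c,d)
print("stop",f((76,195),.119),f((84,125),.08),f((78,262),.08))
r=[f(p,.14) for p in [(376,90),(573,74),(583,214),(386,230)]]
print("carton",np.round(r,3).tolist(),np.mean(r,0),yaw(r[0],r[1]),yaw(r[3],r[2]),np.linalg.norm(r[0]-r[3]),np.linalg.norm(r[0]-r[1]))
q=[f(p,.14) for p in [(573,74),(583,214)]];print("rear wall dir",np.arctan2(*(q[0]-q[1])[::-1]))
print("piston crown",f((656,343),.048))
```

```text
track yaw 0.0818 0.0781 guide ends [0.6695441  0.08440652] [ 0.70618484 -0.36253918] [0.4722159  0.06573808] [ 0.50707686 -0.3799133 ]
stop [0.54203311 0.34697741] [0.62767733 0.35160246] [0.47195328 0.35526547]
carton [[0.65, 0.018], [0.666, -0.194], [0.514, -0.202], [0.498, 0.008]] [ 0.58213624 -0.09235347] 0.0729 0.0729 0.15239989451693126 0.2133062294223737
rear wall dir 0.048149701727018955
piston crown [ 0.37669792 -0.29531212]
```

move_arm(increments=[[1,0,0,0,0,0,0.136],[1,0,0,0,0,0,0.136],[1,0,0,0,0,0,0.136],[1,0,0,0,0,0,0.136],[1,0,0,0,0,0,0.136],[1,0,0,0,0,0,0.136],[1,0,0,0,0,0,0.136],[1,0,0,0,0,0,0.136],[1,0,0,0,0,0,0.136],[1,-0.77,0.364,0,0,0,0],[1,-0.77,0.364,0,0,0,0],[1,-0.77,0.364,0,0,0,0],[1,-0.77,0.364,0,0,0,0],[1,-0.77,0.364,0,0,0,0],[1,-0.77,0.364,0,0,0,0],[1,-0.77,0.364,0,0,0,0],[1,-0.77,0.364,0,0,0,0],[1,-0.77,0.364,0,0,0,0],[1,-0.77,0.364,0,0,0,0]])

```text
time_s: 2.95
ee_pos: [0.3595, 0.1557, 0.2057]
eef_rot: [3.141, -0.0, 1.64]
force: [1.1, 0.6, -0.7]
grip_width: 0.094
grip_force: 0.0
```

move_arm(increments=[[1,-0.77,0.364,0,0,0,0],[1,-0.75,-0.06,0,0,0,0],[1,-0.75,-0.06,0,0,0,0],[1,-0.75,-0.06,0,0,0,0],[1,-0.75,-0.06,0,0,0,0],[1,-0.75,-0.06,0,0,0,0],[1,-0.75,-0.06,0,0,0,0],[1,-0.75,-0.06,0,0,0,0],[1,-0.75,-0.06,0,0,0,0],[1,-0.75,-0.06,0,0,0,0],[1,-0.75,-0.06,0,0,0,0],[1,-0.4,0,0,0,0,0],[1,0,0,0,0,0,0],[1,0,0,0,0,0,0]])

```text
time_s: 4.35
ee_pos: [0.3769, -0.2756, 0.2053]
eef_rot: [-3.141, -0.001, 1.639]
force: [0.2, 0.9, -0.4]
grip_width: 0.0936
grip_force: 0.0
```

```bash
cat >> h.py <<'E'
from scipy.spatial.transform import Rotation as Ro
def wonz(o,c,uv,z):
    K=np.array(c["K"]);v=np.array([(uv[0]-K[0,2])/K[0,0],(uv[1]-K[1,2])/K[1,1]]);r=np.linalg.norm(v)+1e-12
    d=np.r_[v/r*np.sin(r),np.cos(r)];T=np.array(c["tool_from_camera"]);R=Ro.from_euler("xyz",o["eef_rot"]).as_matrix()
    p=np.array(o["ee_pos"])+R@T[:3,3];e=R@T[:3,:3]@d;return p+e*(z-p[2])/e[2]
def project(o,c,P):
    K=np.array(c["K"]);T=np.array(c["tool_from_camera"]);R=Ro.from_euler("xyz",o["eef_rot"]).as_matrix()
    q=T[:3,:3].T@(R.T@(np.array(P)-o["ee_pos"])-T[:3,3]);a=np.arctan2(np.hypot(q[0],q[1]),q[2]);n=q[:2]/(np.hypot(q[0],q[1])+1e-12)
    return K[:2,2]+np.array([K[0,0],K[1,1]])*a*n
E
python3 - <<'E'
from station import ctrl
from h import *
import cv2
o=ctrl.get_obs();c=ctrl.camera("wrist");print(np.round(c["tool_from_camera"],3).tolist(),np.round(c["K"],1).tolist())
im=c["color"].copy()
for d in ctrl.cut_out("piston",c)[:2]: print(d["conf"],d["centre"],wonz(o,c,d["centre"][::-1],.04),cv2.boundingRect(cv2.findNonZero(d["mask"].astype(np.uint8))))
for a in np.linspace(0,6.28,40):
    u=project(o,c,[.377+.03*np.cos(a),-.297+.03*np.sin(a),.048]);cv2.circle(im,tuple(int(x) for x in u.round()),1,(0,0,255),-1)
cv2.imwrite("pics/w0.png",im)
E
```

```text
[[0.001, -0.972, -0.235, 0.069], [1.0, 0.001, 0.0, 0.001], [0.0, -0.235, 0.972, -0.179], [0.0, 0.0, 0.0, 1.0]] [[371.6, 0.0, 315.4], [0.0, 371.6, 225.8], [0.0, 0.0, 1.0]]
0.86 [230.9, 313.0] [ 0.3766417 -0.2950829  0.04     ] (282, 196, 64, 70)
```

View pics/w0.png

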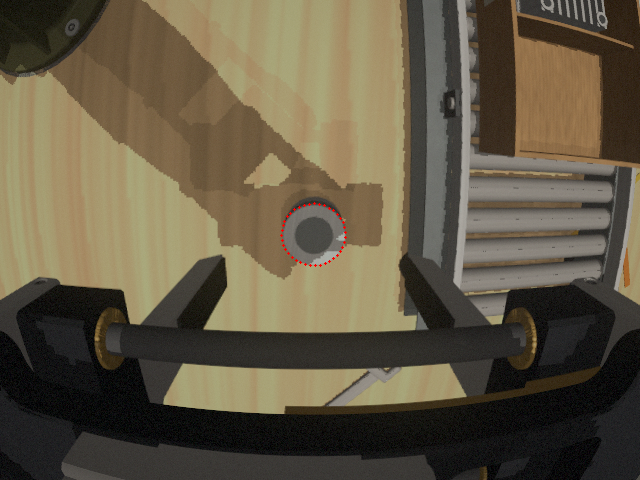

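The predicted ring at piston (0.377, −0.297), crown at 0.048, coincides with the crown at (314,234). Descend and grasp.

move_arm(increments=[[1,-0.42,-0.03,0.5,0,0,0],[1,0,0,0.6,0,0,0],[1,0,0,0.6,0,0,0],[1,0,0,0.6,0,0,0],[1,0,0,0.6,0,0,0],[1,0,0,0.4,0,0,0],[1,0,0,0.3,0,0,0],[1,0,0,0.18,0,0,0],[1,0,0,0,0,0,0],[0.3,0,0,0,0,0,0],[0.3,0,0,0,0,0,0],[0.3,0,0,0,0,0,0],[0.3,0,0,0,0,0,0],[0.3,0,0,0,0,0,0],[0.3,0,0,0,0,0,0]], force=20)

```text
time_s: 5.95
ee_pos: [0.3771, -0.2971, 0.0167]
eef_rot: [3.141, 0.0, 1.64]
force: [-0.1, 0.7, 3.5]
grip_width: 0.0586
grip_force: 20.0
```

move_arm(increments=[[0.3,0,0,-0.3,0,0,0],[0.3,0,0,-0.6,0,0,0],[0.3,0,0,-0.6,0,0,0],[0.3,0,0,-0.6,0,0,0],[0.3,0,0,-0.6,0,0,0],[0.3,0,0,-0.6,0,0,0],[0.3,0,0,-0.6,0,0,0],[0.3,0.35,0.545,0,0,0,0],[0.3,0.35,0.545,0,0,0,0],[0.3,0.35,0.545,0,0,0,0],[0.3,0.35,0.545,0,0,0,0],[0.3,0.35,0.545,0,0,0,0],[0.3,0.35,0.545,0,0,0,0],[0.3,0.35,0.545,0,0,0,0],[0.3,0.35,0.545,0,0,0,0],[0.3,0,0,0,0,0,0],[0.3,0,0,0,0,0,0]])

```text
time_s: 7.65
ee_pos: [0.5847, -0.1419, 0.2107]
eef_rot: [-3.14, -0.0, 1.641]
force: [-0.8, 0.1, -2.7]
grip_width: 0.0587
grip_force: 20.0
```

Run:
```python
from station import ctrl
from h import *
import cv2
o=ctrl.get_obs();c=ctrl.camera("wrist");print(o["ee_pos"],o["grip_width"],o["force"])
im=c["color"].copy()
yw=.065;R=np.array([[np.cos(yw),-np.sin(yw)],[np.sin(yw),np.cos(yw)]])
for P in [(-76,-108),(76,-108),(76,108),(-76,108),(-72,5),(72,5)]:
    w=np.array([.582,-.092])+R@(np.array(P)/1000);u=project(o,c,[*w,.14 if abs(P[1])>50 else .129]);cv2.circle(im,tuple(int(x) for x in u.round()),3,(0,0,255),-1)
t=ctrl.camera("top")["color"][140:310,160:480]
cv2.imwrite("pics/w1.png",im)
```

```text
[ 0.58467529 -0.14194494  0.21066716] 0.058695089714909124 [-0.78177526  0.09056844 -2.73062801]
```

View pics/w1.png

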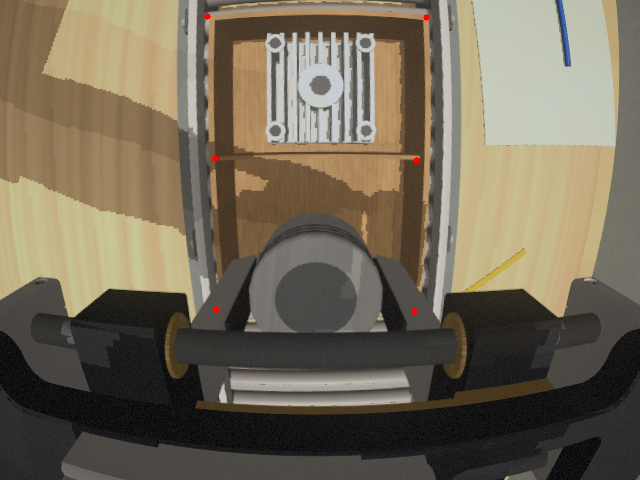

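The wrist picture shows the predicted carton corners (208,16), (427,17) and partition ends (215,158), (417,160) lying on the carton; the piston is held square over the cell. Lowering.

move_arm(increments=[[0.3,0,0,0.3,0,0,0],[0.3,0,0,0.4,0,0,0],[0.3,0,0,0.4,0,0,0],[0.3,0,0,0.4,0,0,0],[0.3,0,0,0.3,0,0,0],[0.3,0,0,0.2,0,0,0],[0.3,0,0,0.1,0,0,0],[0.3,0,0,0.1,0,0,0],[0.3,0,0,0.04,0,0,0],[0.3,0,0,0,0,0,0],[0.3,0,0,0,0,0,0]])

```text
time_s: 8.85
ee_pos: [0.5851, -0.1423, 0.0999]
eef_rot: [3.141, 0.0, 1.64]
force: [0.6, -0.8, -1.7]
grip_width: 0.0589
grip_force: 20.0
```

move_arm(increments=[[0.3,0,0,0.03,0,0,0],[0.3,0,0,0.03,0,0,0],[0.3,0,0,0.02,0,0,0],[0.3,0,0,0,0,0,0],[0.3,0,0,0,0,0,0]])

```text
time_s: 9.35
ee_pos: [0.5849, -0.1423, 0.0957]
eef_rot: [3.141, 0.0, 1.64]
force: [-1.7, 0.3, 1.7]
grip_width: 0.0588
grip_force: 20.0
```

Contact on the floor. Release partway, then rise.

move_arm(increments=[[0.82,0,0,0,0,0,0],[0.82,0,0,0,0,0,0],[0.82,0,0,0,0,0,0],[0.82,0,0,-0.2,0,0,0],[0.82,0,0,-0.4,0,0,0],[0.82,0,0,-0.6,0,0,0],[0.82,0,0,-0.6,0,0,0],[0.82,0,0,-0.6,0,0,0],[0.82,-0.5,0,-0.4,0,0,0],[0.82,-0.5,0,0,0,0,0],[0.82,-0.6,0,0,0,0,0],[0.82,-0.6,0,0,0,0,0],[0.82,0,0,0,0,0,0],[0.82,0,0,0,0,0,0]])

```text
time_s: 10.75
ee_pos: [0.5923, -0.2521, 0.2358]
eef_rot: [3.141, -0.0, 1.639]
force: [-0.1, 0.4, -0.0]
grip_width: 0.0771
grip_force: 0.0
```

```bash
cat > look.py <<'E'
from station import ctrl
from h import *
import cv2,sys
o=ctrl.get_obs();c=ctrl.camera("wrist");print(o["time_s"],o["ee_pos"],o["grip_width"],o["force"])
t=ctrl.camera("top")
for d in ctrl.cut_out("piston",c)[:1]: print(d["conf"],d["centre"],wonz(o,c,d["centre"][::-1],.12))
for d in ctrl.cut_out("carton",t)[:1]: 
    q=cv2.findNonZero(d["mask"].astype(np.uint8));print("carton",d["conf"],cv2.minAreaRect(q))
a=cv2.resize(t["color"][140:310,160:480],(400,212))
b=cv2.resize(c["color"],(400,300),interpolation=cv2.INTER_AREA)
s=ctrl.camera("scene")["color"][120:345,200:500]
cv2.imwrite(f"pics/{sys.argv[1]}.png",np.hstack([np.vstack([a,b]),np.vstack([cv2.resize(s,(400,300)),np.zeros((212,400,3),np.uint8)])]))
E
python3 look.py l1
```

```text
10.75 [ 0.59230346 -0.25207717  0.23575863] 0.07710077031336164 [-0.09243376  0.43212319 -0.04061353]
0.64 [86.4, 315.7] [ 0.58570488 -0.14252011  0.12      ]
carton 0.96 ((351.1262512207031, 200.73391723632812), (59.190284729003906, 81.2806396484375), 85.13549041748047)
```

View pics/l1.png

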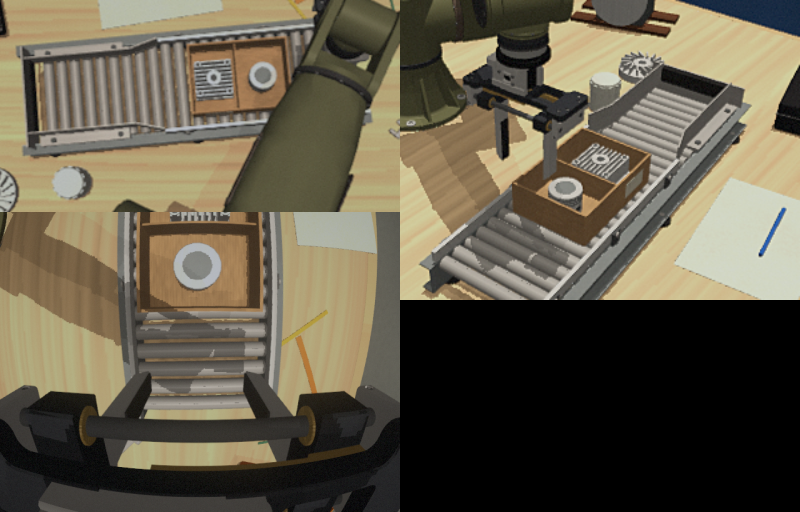

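The piston stands in the rear cell ((197,265) in the lower-left panel) and the carton hasn't moved. The gripper goes down behind the rear wall, aligned to the track.

move_arm(increments=[[0.82,0,0.09,0.3,0,0,-0.012],[0.82,0,0,0.5,0,0,0],[0.82,0,0,0.5,0,0,0],[0.82,0,0,0.5,0,0,0],[0.82,0,0,0.5,0,0,0],[0.82,0,0,0.3,0,0,0],[0.82,0,0,0.12,0,0,0],[0.82,0,0,0,0,0,0],[0.82,0.2,0,0,0,0,0],[0.82,0.2,0,0,0,0,0],[0.82,0.16,0,0,0,0,0],[0.82,0.1,0,0,0,0,0],[0.82,0.1,0,0,0,0,0],[0.82,0.1,0,0,0,0,0],[0.82,0.1,0,0,0,0,0],[0.82,0.1,0,0,0,0,0],[0.82,0.1,0,0,0,0,0],[0.82,0.1,0,0,0,0,0],[0.82,0.1,0,0,0,0,0],[0.82,0.1,0,0,0,0,0]])

```text
time_s: 13.0
ee_pos: [0.5909, -0.1785, 0.0994]
eef_rot: [-3.141, 0.0, 1.652]
force: [0.7, 0.1, 0.2]
grip_width: 0.077
grip_force: 0.4
```

move_arm(increments=[[0.82,0.12,0,0,0,0,0],[0.82,0.14,0,0,0,0,0],[0.82,0.15,0,0,0,0,0],[0.82,0.15,0,0,0,0,0],[0.82,0.15,0,0,0,0,0],[0.82,0.15,0,0,0,0,0],[0.82,0.15,0,0,0,0,0],[0.82,0.15,0,0,0,0,0],[0.82,0.14,0,0,0,0,0],[0.82,0.12,0,0,0,0,0],[0.82,0.1,0,0,0,0,0],[0.82,0.1,0,0,0,0,0]])

```text
time_s: 14.2
ee_pos: [0.5844, -0.0979, 0.0995]
eef_rot: [3.142, 0.0, 1.652]
force: [-0.3, -1.5, -0.6]
grip_width: 0.0773
grip_force: 0.4
```

```bash
python3 look.py l2
```

```text
14.2 [ 0.58442706 -0.09787199  0.09946701] 0.07734987371896829 [-0.32852417 -1.51198761 -0.58716338]
0.77 [143.6, 304.7] [ 0.57521328 -0.03212349  0.12      ]
carton 0.97 ((305.2281799316406, 204.9359130859375), (59.933677673339844, 75.3840560913086), 84.17366027832031)
```

View pics/l2.png

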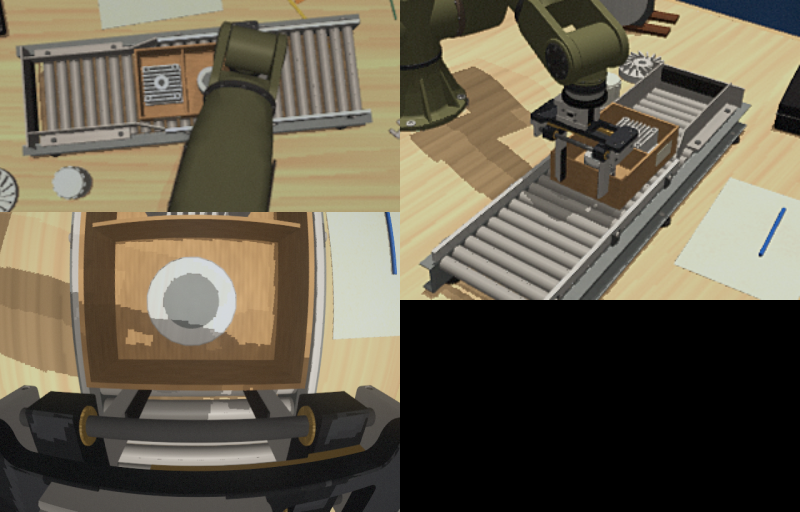

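The carton is square, near centre and at the flare, and the piston stands at (191,300) in the lower-left panel. Pushing on.

move_arm(increments=[[0.82,0.1,0,0,0,0,0],[0.82,0.12,0,0,0,0,0],[0.82,0.12,0,0,0,0,0],[0.82,0.12,0,0,0,0,0],[0.82,0.12,0,0,0,0,0],[0.82,0.12,0,0,0,0,0],[0.82,0.12,0,0,0,0,0],[0.82,0.12,0,0,0,0,0],[0.82,0.12,0,0,0,0,0],[0.82,0.12,0,0,0,0,0],[0.82,0.12,0,0,0,0,0],[0.82,0.12,0,0,0,0,0],[0.82,0.12,0,0,0,0,0]])

```text
time_s: 15.75
ee_pos: [0.5782, -0.0209, 0.0994]
eef_rot: [3.142, -0.0, 1.652]
force: [-1.4, -1.0, -0.5]
grip_width: 0.0774
grip_force: 0.4
```

move_arm(increments=[[0.82,0.12,0,0,0,0,0],[0.82,0.12,0,0,0,0,0],[0.82,0.12,0,0,0,0,0],[0.82,0.12,0,0,0,0,0],[0.82,0.12,0,0,0,0,0],[0.82,0.12,0,0,0,0,0],[0.82,0.12,0,0,0,0,0],[0.82,0.12,0,0,0,0,0],[0.82,0.12,0,0,0,0,0],[0.82,0.12,0,0,0,0,0],[0.82,0.12,0,0,0,0,0],[0.82,0.1,0,0,0,0,0]])

```text
time_s: 16.95
ee_pos: [0.5724, 0.0499, 0.0995]
eef_rot: [3.142, -0.0, 1.652]
force: [0.8, -1.1, -0.6]
grip_width: 0.0772
grip_force: 0.5
```

Expected home at TCP y ≈ 0.127; slow down.

move_arm(increments=[[0.82,0.1,0,0,0,0,0],[0.82,0.1,0,0,0,0,0],[0.82,0.1,0,0,0,0,0],[0.82,0.1,0,0,0,0,0],[0.82,0.1,0,0,0,0,0],[0.82,0.1,0,0,0,0,0],[0.82,0.08,0,0,0,0,0],[0.82,0.08,0,0,0,0,0],[0.82,0.08,0,0,0,0,0],[0.82,0.08,0,0,0,0,0],[0.82,0.08,0,0,0,0,0],[0.82,0.06,0,0,0,0,0],[0.82,0.06,0,0,0,0,0]])

```text
time_s: 18.25
ee_pos: [0.5679, 0.1053, 0.0994]
eef_rot: [-3.142, 0.0, 1.652]
force: [-1.1, -1.2, -0.5]
grip_width: 0.0768
grip_force: 0.4
```

move_arm(increments=[[0.82,0.05,0,0,0,0,0],[0.82,0.05,0,0,0,0,0],[0.82,0.04,0,0,0,0,0],[0.82,0.04,0,0,0,0,0]])

```text
time_s: 18.65
ee_pos: [0.5672, 0.1142, 0.0995]
eef_rot: [-3.142, 0.0, 1.652]
force: [0.4, -1.2, 0.4]
grip_width: 0.0771
grip_force: 0.4
```

move_arm(increments=[[0.82,0.04,0,0,0,0,0],[0.82,0.04,0,0,0,0,0],[0.82,0.04,0,0,0,0,0],[0.82,0.04,0,0,0,0,0],[0.82,0.04,0,0,0,0,0]])

```text
time_s: 19.15
ee_pos: [0.5664, 0.1242, 0.0994]
eef_rot: [-3.142, -0.0, 1.652]
force: [0.0, -0.9, 1.6]
grip_width: 0.0771
grip_force: 0.3
```

```bash
python3 look.py l3
```

```text
19.15 [0.56637326 0.12423272 0.09942198] 0.07711281834397703 [ 0.01223548 -0.9067449   1.57472162]
0.7 [299.8, 326.5] [0.57270731 0.11952828 0.12      ]
carton 0.78 ((207.26205444335938, 213.64483642578125), (59.46056365966797, 43.43279266357422), 85.2363510131836)
```

View pics/l3.png

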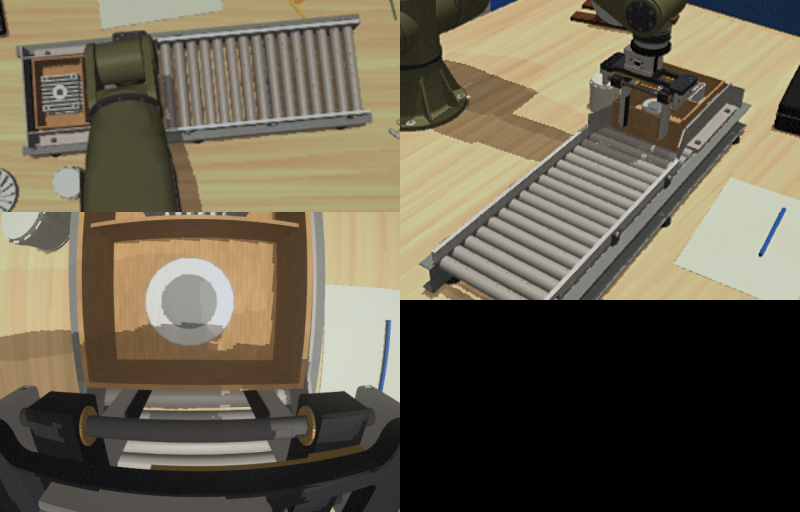

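The carton is in the bay with its front just short of the stop, and the piston is standing. Creeping until the force rises.

move_arm(increments=[[0.82,0.04,0,0,0,0,0],[0.82,0.04,0,0,0,0,0],[0.82,0.04,0,0,0,0,0]])

```text
time_s: 19.7
ee_pos: [0.5659, 0.1302, 0.0995]
eef_rot: [3.141, 0.0, 1.652]
force: [0.4, -1.4, 0.8]
grip_width: 0.077
grip_force: 0.3
```

move_arm(increments=[[0.82,0.04,0,0,0,0,0],[0.82,0.04,0,0,0,0,0]])

```text
time_s: 19.9
ee_pos: [0.5657, 0.134, 0.0995]
eef_rot: [3.141, 0.0, 1.652]
force: [6.7, -11.0, -0.2]
grip_width: 0.0773
grip_force: 6.1
```

move_arm(increments=[[0.82,0.02,0,0,0,0,0],[0.82,0,0,0,0,0,0],[0.82,0,0,0,0,0,0]])

```text
time_s: 20.2
ee_pos: [0.5661, 0.1343, 0.0995]
eef_rot: [3.14, 0.001, 1.651]
force: [4.2, -5.8, -1.6]
grip_width: 0.0771
grip_force: 3.4
```

move_arm(increments=[[0.82,-0.1,0,0,0,0,0],[0.82,-0.3,0,0,0,0,0],[0.82,-0.5,0,0,0,0,0],[0.82,-0.5,0,-0.4,0,0,0],[0.82,-0.2,0,-0.8,0,0,0],[0.82,0,0,-0.8,0,0,0],[0.82,0,0,-0.8,0,0,0],[0.82,-0.8,0,0,0,0,0],[0.82,-0.8,0,0,0,0,0],[0.82,-0.8,0,0,0,0,0],[0.82,-0.8,0,0,0,0,0],[0.82,0,0,0,0,0,0]])

```text
time_s: 21.4
ee_pos: [0.5844, -0.1089, 0.239]
eef_rot: [-3.141, 0.0, 1.648]
force: [0.4, 0.7, 0.4]
grip_width: 0.0773
grip_force: 0.0
```

Run:
```python
from station import ctrl
from h import *
import cv2
t=ctrl.camera("top");s=ctrl.camera("scene")
a=cv2.resize(t["color"][165:275,165:305],(700,550),interpolation=cv2.INTER_CUBIC)
b=cv2.resize(s["color"][150:260,340:480],(700,550),interpolation=cv2.INTER_CUBIC)
cv2.imwrite("pics/f.png",cv2.resize(np.hstack([a,b]),(800,314),interpolation=cv2.INTER_AREA))
print(ctrl.get_obs()["force"],ctrl.get_obs()["ee_pos"])
```

```text
[ 0.43981416 -0.05085929 -1.11019258] [ 0.58458247 -0.10523122  0.23922904]
```

View pics/f.png

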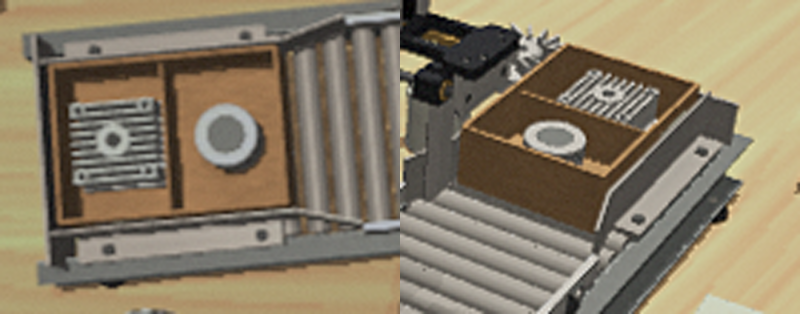

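The carton sits square in the bay with the piston standing at (226,135). I'll check with a light touch that it didn't rebound off the rubber.

move_arm(increments=[[0.82,0.7,0,0,0,0,0],[0.82,0.7,0,0,0,0,0],[0.82,0.7,0,0,0,0,0],[0.82,0.7,0,0,0,0,0],[0.82,0.6,0,0,0,0,0],[0.82,0.5,0,0,0,0,0],[0.82,0,0,0.6,0,0,0],[0.82,0,0,0.6,0,0,0],[0.82,0,0,0.6,0,0,0],[0.82,0,0,0.6,0,0,0],[0.82,0,0,0.38,0,0,0],[0.82,0.1,0,0,0,0,0],[0.82,0.1,0,0,0,0,0],[0.82,0.1,0,0,0,0,0],[0.82,0.1,0,0,0,0,0],[0.82,0.08,0,0,0,0,0],[0.82,0,0,0,0,0,0]])

```text
time_s: 23.2
ee_pos: [0.5673, 0.1147, 0.1009]
eef_rot: [3.141, -0.0, 1.652]
force: [-0.4, 0.9, -0.7]
grip_width: 0.0771
grip_force: 0.0
```

move_arm(increments=[[0.82,0.02,0,0,0,0,0],[0.82,0.02,0,0,0,0,0],[0.82,0,0,0,0,0,0]])

```text
time_s: 23.5
ee_pos: [0.567, 0.116, 0.1004]
eef_rot: [-3.142, 0.0, 1.652]
force: [0.4, 0.8, 0.1]
grip_width: 0.0771
grip_force: 0.0
```

move_arm(increments=[[0.82,0.06,0,0,0,0,0],[0.82,0.06,0,0,0,0,0],[0.82,0.06,0,0,0,0,0],[0.82,0.04,0,0,0,0,0],[0.82,0,0,0,0,0,0],[0.82,0,0,0,0,0,0]])

```text
time_s: 24.1
ee_pos: [0.5662, 0.1271, 0.1004]
eef_rot: [-3.142, 0.0, 1.652]
force: [0.1, 0.5, -0.2]
grip_width: 0.0773
grip_force: 0.0
```

move_arm(increments=[[0.82,0.02,0,0,0,0,0],[0.82,0.02,0,0,0,0,0],[0.82,0.0,0,0,0,0,0]])

```text
time_s: 24.4
ee_pos: [0.566, 0.1291, 0.1005]
eef_rot: [3.142, 0.0, 1.652]
force: [-1.0, 0.3, -0.6]
grip_width: 0.0772
grip_force: 0.0
```

move_arm(increments=[[0.82,0.02,0,0,0,0,0],[0.82,0.02,0,0,0,0,0],[0.82,0.02,0,0,0,0,0],[0.82,0.02,0,0,0,0,0],[0.82,0.0,0,0,0,0,0]])

```text
time_s: 24.9
ee_pos: [0.5657, 0.1332, 0.1004]
eef_rot: [-3.142, -0.0, 1.652]
force: [0.2, 0.1, -0.4]
grip_width: 0.0768
grip_force: 0.0
```

No rebound: no contact yet at 0.133. One firmer press confirms that it is the stop.

move_arm(increments=[[0.82,0.02,0,0,0,0,0],[0.82,0.02,0,0,0,0,0],[0.82,0.02,0,0,0,0,0],[0.82,0.0,0,0,0,0,0]])

```text
time_s: 25.3
ee_pos: [0.566, 0.1344, 0.1005]
eef_rot: [3.141, 0.003, 1.651]
force: [3.9, -11.6, -0.7]
grip_width: 0.0768
grip_force: 6.1
```

move_arm(increments=[[0.82,-0.02,0,0,0,0,0],[0.82,-0.02,0,0,0,0,0],[0.82,-0.02,0,0,0,0,0],[0.82,-0.04,0,0,0,0,0],[0.82,-0.3,0,0,0,0,0],[0.82,-0.5,0,0,0,0,0],[0.82,-0.5,0,-0.4,0,0,0],[0.82,-0.2,0,-0.8,0,0,0],[0.82,0,0,-0.8,0,0,0],[0.82,0,0,-0.8,0,0,0],[0.82,-0.5,0,0,0,0,0],[0.82,0,0,0,0,0,0],[0.82,0,0,0,0,0,0]])

```text
time_s: 26.6
ee_pos: [0.5736, 0.0307, 0.2399]
eef_rot: [-3.141, -0.0, 1.651]
force: [0.5, 0.4, -0.8]
grip_width: 0.0773
grip_force: 0.0
```

Run:
```python
from station import ctrl
from h import *
import cv2
o=ctrl.get_obs();c=ctrl.camera("wrist")
for n in ["piston","head"]:
  for d in ctrl.cut_out(n,c)[:1]: print(n,round(d["conf"],2),wonz(o,c,d["centre"][::-1],.12).round(3),d["mask"].sum())
a=cv2.resize(c["color"],(533,400),interpolation=cv2.INTER_AREA)
cv2.imwrite("pics/f2.png",a)
```

```text
piston 0.63 [0.557 0.192 0.12 ] 3734
```

View pics/f2.png

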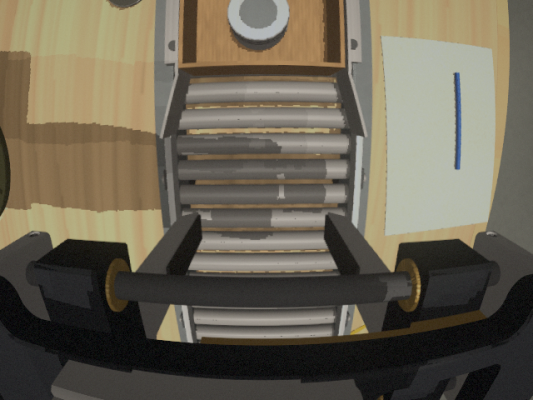

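The wrist picture shows the carton's rear wall inside the throat (row 67), the piston standing at (259,15), and the gripper clear.

```bash
python3 -c "
from station import ctrl
print(ctrl.hand_in())"
```

```text
the job is handed in; nothing more can be done
None
```

The piston is standing in the carton's rear compartment, the carton is home against the rubber stop (a second light push met firm resistance with no rebound), the gripper is clear, and the job was handed in at about 27 s.

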